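Lid set on the pan, cover lifted off the strainer lid

TASK

The potatoes are in the saucepan: close it with the two-part lid, carrying cover and strainer lid over together as one set by the black knob of the strainer lid, and set it down on the pan (do not drop it) so that the strainer lid sits fully home in the mouth. Then let go of the knob, take the cover alone by its collar and lift it up off the strainer lid, which stays seated and undisturbed in the pan. Finish while still holding the cover level in the gripper, a good 8 cm up over the pan and touching nothing else; leave the pan and the other kitchen things where they are.

Things in the scene. Friction and masses are not known exactly. Their poses are not given: they have to be found in the camera images.
- pan: Steel saucepan holding potatoes, loose on a round cork mat (190 mm across, 8 mm thick), about 1.3 kg. 148 mm outer, 140 mm inner diameter, 90 mm high. A black handle 22 mm wide sticks out level along the pan's +x to 218 mm from the centre, its top 79 mm above the underside. Origin: centre of the underside, 8 mm above the counter; z up.
- rim (a point): Centre of the pan's open mouth, level with the rim's top: 90 mm above the pan's origin, 98 mm above the counter.
- strainer: Strainer (inner) lid, steel, loose, 220 g; at the start on the counter under the cover, only its knob seen. Origin: centre of underside, z up. Plug 128 mm wide, z 0-10 mm (edge bevelled), goes into the pan's mouth with 4 to 5 mm play all round; flange 154 mm wide, z 10-14 mm, rests on the rim, dotted with drain holes (drawn only). Home in the pan, its origin is 80 mm above the pan's.
- knob (a point): Middle of the strainer lid's knob: black upright cylinder 22 mm in diameter, 26 mm high, z 48-74 mm in that lid's frame, this point at z 61 mm; below it a 12 mm stem. The stem passes through the cover's collar; the whole knob stands just above the collar's top. The cover rests on the flange by gravity alone, so lifting by the knob carries both lids.
- cover: Cover (outer lid), steel, loose, 280 g, 166 mm wide. Origin: centre of its open underside, z up. Skirt z 0-9 mm, inner diameter 160 mm, hangs round the strainer lid's flange with 3 mm play; flat plate z 6-9 mm rests on the flange; collar in the middle. Nested, its origin is 8 mm above the strainer lid's. Nothing fastens the two together.
- collar (a point): Centre of the top of the cover's collar: a black upright tube, 40 mm outer diameter, 31 mm hole, 30 mm high, z 9-39 mm in the cover's frame, this point at z 39 mm. The knob's stem passes up inside it; the knob lifts out through the hole with 4 mm play all round. Gripped from outside it carries the cover alone.
- spice_jar: Bystander: small glass spice jar, 44 mm in diameter, 75 mm high, loose, standing between the two work places. Origin: centre of the underside.
- mug: Bystander: white mug, 80 mm in diameter, 90 mm high, handle along its +y, loose, off to the robot's left. Origin: centre of the underside.
- spoon: Bystander: wooden spoon lying on the counter along its x axis, off to the robot's right, under 40 mm high. Origin: under its middle.
There are look-alikes about, which are no part of the job. Leave any brown or pink look-alike of the cover alone.

How it is judged (in metres and radians):
On the way, in this order (a step that is already met when the one before it is completed fails the run):
1. the lid set, cover nested on the strainer lid, is carried clear of the counter by the knob (z of cover in the frame of strainer between 0.004 and 0.013 m and horizontal distance between cover and strainer below 0.008 m and height (world z) of strainer above 0.09 m and contact force between the fingers and strainer above 1 N), for 0.2 s.
2. the whole set is seated in the pan's mouth with the knob still in the gripper (horizontal distance between strainer and pan below 0.007 m and z of strainer in the frame of pan between 0.077 and 0.083 m and angle between strainer's own z axis and vertical below 0.04 rad and z of cover in the frame of strainer between 0.004 and 0.013 m and horizontal distance between cover and strainer below 0.008 m and contact force between the fingers and strainer above 0.5 N), for 0.1 s.
3. the knob is let go, set still seated (horizontal distance between strainer and pan below 0.007 m and z of strainer in the frame of pan between 0.077 and 0.083 m and angle between strainer's own z axis and vertical below 0.04 rad and z of cover in the frame of strainer between 0.004 and 0.013 m and horizontal distance between cover and strainer below 0.008 m and contact force between the fingers and strainer below 0.1 N), for 0.1 s.
4. the cover alone is lifted off, the strainer lid stays seated (horizontal distance between strainer and pan below 0.007 m and z of strainer in the frame of pan between 0.077 and 0.083 m and angle between strainer's own z axis and vertical below 0.04 rad and z of cover in the frame of strainer above 0.03 m and contact force between the fingers and cover above 1 N), for 0.2 s.
At the end, for the whole second after the job is handed in: The strainer lid sits home in the pan (centred to 7 mm, height to 3 mm, tilt under 0.04 rad), at rest; the gripper holds the cover over the pan (within 80 mm), its origin more than 65 mm above the strainer lid's (nested: 8 mm), tilt under 0.2 rad, still, touching neither strainer lid nor pan (horizontal distance between strainer and pan below 0.007 m and z of strainer in the frame of pan between 0.077 and 0.083 m and angle between strainer's own z axis and vertical below 0.04 rad and z of cover in the frame of strainer above 0.065 m and horizontal distance between cover and pan below 0.08 m and angle between cover's own z axis and vertical below 0.2 rad and linear speed of cover below 0.02 m/s and contact force between the fingers and cover above 1 N and contact force between each of cover, the fingers and strainer below 0.1 N and contact force between cover and pan below 0.1 N and linear speed of strainer below 0.01 m/s); the arm keeps its last pose, push and grip.
It fails at once if the cover leaves the strainer lid while that is not seated in the pan, or the strainer lid is unseated by lifting the cover (z of cover in the frame of strainer above 0.022 m and not (horizontal distance between strainer and pan below 0.01 m and z of strainer in the frame of pan between 0.074 and 0.086 m and angle between strainer's own z axis and vertical below 0.08 rad)).
It fails at once if the pan is shoved more than 30 mm (distance of pan from where it was at the start of the episode above 0.03 m).
It fails at once if the spice jar is moved more than 25 mm (distance of spice_jar from where it was at the start of the episode above 0.025 m).
It fails at once if the mug is moved more than 25 mm (distance of mug from where it was at the start of the episode above 0.025 m).
It fails at once if the spoon is moved more than 25 mm (distance of spoon from where it was at the start of the episode above 0.025 m).
It also fails if it takes over 54 s, if anything falls off the work surface, if the arm or the gripper's body presses on something with over 40 N, if the wrist force passes 120 N, or if a joint passes its speed limit or range.

ROBOT

A 6-joint arm with a two-finger parallel gripper is mounted at the origin on the work surface. World frame = base frame: x ahead of the robot, y to its left, z up, the work surface at z = 0. Lengths are in mm, angles in rad, forces in N, time in s.
With the tool pointing down it reaches from about 250 to 800 mm from the base axis. Payload 8.5 kg.
Tool frame: the origin (TCP) lies at the very end of the fingers, on their centre line; the grasp point (between the pads) lies 19 mm behind it; z points along the fingers, y is the line along which they close (so a half turn about z gives the same grasp; the last joint's range is limited). The gripper opens to 85 mm and grips with 20 to 120 N. Pads are 22 mm wide; open, the fingers measure 114 mm over their backs; the gripper's body (76 mm by 85 mm) begins 54 mm behind the grasp point. The pads swing forward as they close: fully open they stand 13 mm farther back than shut.
Start: joints at [1.148, 0.238, -0.013, 1.319, 0, 1.571], TCP at [215.396, 478.731, 231.276] pointing down, gripper open.
Joint ranges: [-2.66, 2.66], [-1.03, 1.9], [-1.14, 1.46], [-1.82, 2.27], [-1.45, 1.34], [-3.14, 3.14]. Speed limits (rad/s): [2.22, 2.22, 2.79, 3.14, 3.14, 3.14].

INTERFACE

Orientations are given as a rotation vector (axis times angle).
In Python, from rig import status, camera, camera_model, arm gives the robot as it stands. The module is installed in compiled form; this text tells all that it offers.
- The arm moves only by the tool play_rows, never from a script. Its arguments are lists of equal length, an entry for each row: "gripper": the closure, from 0 (fully open) to 1 (shut); "translation": the shift along the tool's x, y, z in m, a list of three; "turn": the turn about the tool's z in degrees. In form: {"gripper": [gripper, ...], "translation": [[dx, dy, dz], ...], "turn": [turn, ...]}. A call has 1 to 5 rows; each row shifts and turns the commanded pose from where the row before left it, along the tool's axes as they then stand; what a row does not reach is not made up. A row lasts 1/12 s, in which the tool goes at most 41.7 mm and 7.16 degrees, less where a joint would pass 70% of its speed; a pose out of reach is approached as far as the arm can. A call with a gripper value outside its range is refused whole. The fingers move at their own pace and stop on an object; "squeeze" is the grip in N (left out, the last holds). Time passes only in rows, so rows that do not move let the fingers close. It gives the time, the measured TCP pose, the force, the opening and the grip force at its end, in the units of the state.
- status.get_state(): the state, without advancing time (a new reading comes with each control period).
- camera(name): name is "scene" or "top"; returns (picture, depth): 384x512x3 uint8, red, green, blue; 384x512 float32, mm along the optical axis (not along the pixel's ray), 0 where there is no reading.
- camera_model(name): a dict with "fx", "fy", "cx", "cy" (pixels), "R" (3x3) and "t" (3): a world point X has camera coordinates R X + t. Camera axes: x right, y down, z forward; pixel columns grow to the right and rows downward; lengths in mm; the calibration is good to about 2 mm. A picture is of the moment at which its call begins. camera_model takes no time and is no camera call.
- arm.sign_off(): hands the job in; it is judged then, once.
The state is a dict: "time_s": time; "q": joint angles; "qd": joint speeds; "joint_efforts": joint torques, N m; "eef_pos": TCP position; "tcp_rot": TCP orientation; "wrist_force": force on the tool from outside, world axes, zero at the start; "ft_torque": the same for the moment, N m; "grip_width": finger opening in mm; "finger_force": force on a finger pad.
Only numpy, scipy, OpenCV 4.12 (cv2) and the standard library are available. Lean on these libraries where they do the work, as an engineer would, in place of code of your own. Each camera call takes 0.05 s, during which the arm holds its last target. There are 200 camera calls.

## Working session

There is one attempt and no reset: what is moved stays moved. The work goes in short steps, Python scripts to look and compute and a tool call to move; the robot and the scene stay as the last step left them, time stands still between calls to the robot, and variables do not carry over. Pictures are saved under pics/ and viewed, at most 10 in all, crops included, and the job is handed in when it is done.

Besides the shell and the picture viewer there is one more tool, called after ">>>" by a JSON object that holds its "method" and its "body", one argument or row to a line. play_rows: Moves the arm, as the interface text tells. Its arguments: {"type":"object","properties":{"gripper":{"type":"array","items":{"type":"number"}},"translation":{"type":"array","items":{"type":"array","items":{"type":"number"}}},"turn":{"type":"array","items":{"type":"number"}},"squeeze":{"type":"number"}},"required":["gripper","translation","turn"]}

```bash
mkdir -p pics
cat > h.py <<'E'
import numpy as np,cv2
from rig import status,camera,camera_model,arm
def world(name,d,uv):
    m=camera_model(name);u,v=uv
    z=d[int(round(v)),int(round(u))]
    c=np.array([(u-m['cx'])/m['fx']*z,(v-m['cy'])/m['fy']*z,z])
    return np.array(m['R']).T@(c-np.array(m['t']).ravel())
def cloud(name,d):
    m=camera_model(name);v,u=np.indices(d.shape)
    c=np.stack([(u-m['cx'])/m['fx']*d,(v-m['cy'])/m['fy']*d,d],-1)
    return (c-np.array(m['t']).ravel())@np.array(m['R'])
def onplane(name,uv,z):
    m=camera_model(name);R=np.array(m['R']);C=-R.T@np.array(m['t']).ravel()
    r=R.T@np.array([(uv[0]-m['cx'])/m['fx'],(uv[1]-m['cy'])/m['fy'],1]);return C+r*(z-C[2])/r[2]
E
python3 - <<'E'
from h import *
print(status.get_state())
for n in('scene','top'):
    p,d=camera(n);cv2.imwrite(f'pics/{n}0.png',p[...,::-1]);np.savez(f'{n}0.npz',p=p,d=d)
    m=camera_model(n);print(n,-np.array(m['R']).T@np.array(m['t']).ravel(),m)
E
```

```text
{'time_s': 0.0, 'q': array([ 1.14804516e+00,  2.38762693e-01, -1.42438841e-02,  1.31919057e+00,
       -1.02115527e-05,  1.57082489e+00]), 'qd': array([-4.24653889e-05,  7.30126360e-04,  5.29295689e-04,  9.68995684e-04,
        8.93374042e-04, -4.51234544e-04]), 'joint_efforts': array([-1.81983974e-03, -5.38773501e+01,  3.46434653e+01,  1.85936753e-02,
       -1.14488939e-04, -2.83030022e-05]), 'eef_pos': array([215.22814253, 478.40848685, 230.69114471]), 'tcp_rot': array([-6.59106197e-01, -3.07138325e+00,  2.15460065e-03]), 'wrist_force': array([-0.72962409,  0.14836085,  0.17425603]), 'ft_torque': array([ 0.00792199, -0.00177502,  0.01207114]), 'finger_force': 0.0, 'grip_width': 85.54739472972396}
scene [989.67580159 834.24341192 976.54835023] {'fx': 439.2271408023335, 'fy': 439.2271408023335, 'cx': 257.6255386044897, 'cy': 193.97854021183105, 'R': array([[-0.83679182,  0.54750551,  0.0041429 ],
       [ 0.37832358,  0.58365565, -0.71848267],
       [-0.39579125, -0.59965306, -0.69553252]]), 't': array([ 367.35400583, -159.69551269, 1571.18277757])}
top [ 254.80145881   66.52883501 1137.0605207 ] {'fx': 357.6645454487163, 'fy': 357.6645454487163, 'cx': 260.4985450998225, 'cy': 193.7562493616748, 'R': array([[-0.01638583, -0.99986481, -0.00136911],
       [-0.97532578,  0.01628516, -0.22016904],
       [ 0.22016157, -0.00227232, -0.97546077]]), 't': array([  72.25173898,  497.77652456, 1053.21161922])}
```

View pics/top0.png

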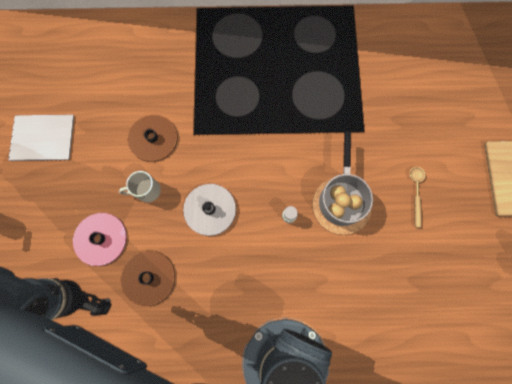

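View pics/scene0.png

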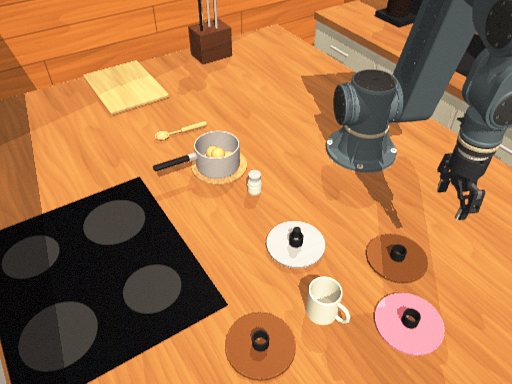

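The top view shows four things that could be the lid set: steel/white at (209,210), brown at (152,138) and (147,278), and pink at (99,239). The description says steel, so I choose (209,210). The pan is at (347,200) with its handle pointing up the image (+x), the spice jar at (290,214) and the mug at (143,187). The scene view shows the steel lid at (296,244) and the pan at (217,155).

```bash
cat > meas.py <<'E'
from h import *
def circ(P):
    A=np.c_[2*P,np.ones(len(P))];s=np.linalg.lstsq(A,(P**2).sum(1),rcond=None)[0];return s[:2],np.sqrt(s[2]+s[:2]@s[:2])
def biggest(mask):
    c,_=cv2.findContours(mask.astype(np.uint8),cv2.RETR_EXTERNAL,cv2.CHAIN_APPROX_NONE);return max(c,key=cv2.contourArea)[:,0].astype(float)
def ring(n,mask,z):
    P=np.array([onplane(n,q,z)[:2] for q in biggest(mask)]);c,r=circ(P)
    for _ in range(3):
        e=abs(np.hypot(*(P-c).T)-r);P=P[e<max(2*np.median(e),1)];c,r=circ(P)
    return c.round(1),round(r,1),len(P)
E
python3 - <<'E'
from meas import *
lc={'top':(209,210),'scene':(296,244)};pc={'top':(347,200),'scene':(217,155)}
for n in lc:
    f=np.load(n+'0.npz');p,d=f['p'],f['d'];W=cloud(n,d);v,u=np.indices(d.shape)
    hsv=cv2.cvtColor(p,cv2.COLOR_RGB2HSV)
    near=np.hypot(u-lc[n][0],v-lc[n][1])<45
    steel=near&(hsv[...,1]<70)&(hsv[...,2]>110)&(W[...,2]<35)
    print(n,'cover',ring(n,steel,16))
    nearP=np.hypot(u-lc[n][0],v-lc[n][1])<25
    kn=nearP&(W[...,2]>66)&(W[...,2]<82); print('knob top cloud',kn.sum(),W[kn].mean(0),W[kn].min(0),W[kn].max(0)); print('ring',ring(n,kn&(hsv[...,2]<90),74))
    col=nearP&(W[...,2]>40)&(W[...,2]<52);print('collar',W[col].mean(0),col.sum())
    g=np.hypot(u-pc[n][0],v-pc[n][1])<42
    ri=g&(W[...,2]>90)&(W[...,2]<105);Q=W[ri]
    print('rim cloud circ',circ(Q[:,:2]),Q[:,2].mean(),len(Q))
    print('pan ring',ring(n,g&(W[...,2]>88)&(W[...,2]<106),98))
    j={'top':(290,214),'scene':(255,180)}[n];J=W[(np.hypot(u-j[0],v-j[1])<14)&(W[...,2]>65)];print('jar',J.mean(0),len(J))
a=cv2.imread('pics/top0.png')[165:255,165:395];b=cv2.imread('pics/scene0.png')[200:290,240:355]
cv2.imwrite('pics/crop.png',np.hstack([cv2.resize(x,None,fx=2.2,fy=2.2) for x in(a,b)]))
E
```

```text
top cover (array([461.2, 227.7]), np.float64(82.2), 96)
knob top cloud 43 [461.30960818 227.87806041  73.54349533] [450.91489767 217.63964933  67.46139992] [471.42450609 238.82043437  77.40916299]
ring (array([460.7, 227.8]), np.float64(9.8), 18)
collar [460.05720083 226.45499487  46.88362077] 56
rim cloud circ (array([ 476.34016333, -193.2360519 ]), np.float64(72.35914793471376)) 96.79339165070733 281
pan ring (array([ 473.5, -193.3]), np.float64(73.1), 96)
jar [432.35369241 -22.47998605  97.95265167] 140
scene cover (array([463. , 229.1]), np.float64(82.6), 113)
knob top cloud 50 [462.6548541  229.58258394  73.31556786] [451.4839186  217.94701402  66.74635772] [473.34017639 237.96064883  77.94317505]
ring (array([463.7, 231.1]), np.float64(10.1), 12)
collar [467.06629784 232.79362446  46.33748988] 70
rim cloud circ (array([ 477.7020891 , -194.32731278]), np.float64(72.60110241722003)) 95.95057697653671 281
pan ring (array([ 475.7, -190.5]), np.float64(72.1), 202)
jar [461.97899669  14.55329309 112.25879198] 119
```

View pics/crop.png

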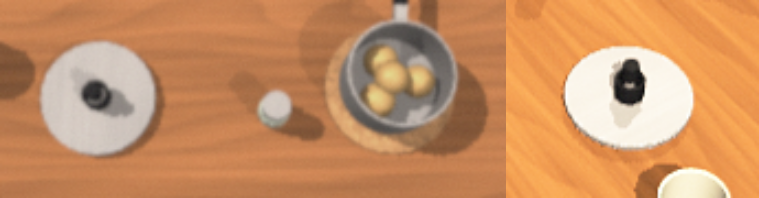

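The crop confirms a steel cover with a collar and a knob standing above it at (95,95). Lid centre is about (462,228.5). Knob top reads z≈73.5, expected 74, and cover r≈82.4, expected 83. Pan centre is about (476,-193), with rim z≈97 and r≈72.5, expected 98 and 74. First I turn the tool square to the world axes.

>>> {"method": "play_rows", "body": {
  "gripper": [0,0,0,0,0],
  "translation": [
    [0,0,0],
    [0,0,0],
    [0,0,0],
    [0,0,0],
    [0,0,0]
  ],
  "turn": [-4.84,-4.84,-4.84,-4.84,-4.84],
  "squeeze": 60
}}

```text
time_s: 0.52
eef_pos: [215.3, 478.5, 230.9]
tcp_rot: [0.006, -3.141, 0.001]
wrist_force: [-0.2, -0.2, -0.2]
grip_width: 85.4
finger_force: 0.0
```

>>> {"method": "play_rows", "body": {
  "gripper": [0,0,0,0,0],
  "translation": [
    [-0.0245,-0.025,0],
    [-0.0245,-0.025,0],
    [-0.0245,-0.025,0],
    [-0.0245,-0.025,0],
    [-0.0245,-0.025,0]
  ],
  "turn": [0,0,0,0,0]
}}

```text
time_s: 0.93
eef_pos: [338.5, 352.3, 231.1]
tcp_rot: [0.0, -3.141, 0.001]
wrist_force: [1.0, 0.6, -0.0]
grip_width: 85.4
finger_force: 0.0
```

>>> {"method": "play_rows", "body": {
  "gripper": [0,0,0,0,0],
  "translation": [
    [-0.0245,-0.025,0],
    [-0.0245,-0.025,0],
    [-0.0245,-0.025,0],
    [-0.0245,-0.025,0],
    [-0.0245,-0.025,0]
  ],
  "turn": [0,0,0,0,0]
}}

```text
time_s: 1.35
eef_pos: [461.1, 227.1, 231.1]
tcp_rot: [-0.001, -3.141, 0.0]
wrist_force: [0.1, 0.8, -0.3]
grip_width: 85.3
finger_force: 0.0
```

>>> {"method": "play_rows", "body": {
  "gripper": [0,0,0,0,0],
  "translation": [
    [0,0,0.03],
    [0,0,0.03],
    [0,0,0.02],
    [0,0,0],
    [0,0,0]
  ],
  "turn": [0,0,0,0,0]
}}

```text
time_s: 1.77
eef_pos: [459.6, 228.2, 150.8]
tcp_rot: [-0.001, -3.139, 0.002]
wrist_force: [0.5, 0.5, 0.0]
grip_width: 85.5
finger_force: 0.0
```

>>> {"method": "play_rows", "body": {
  "gripper": [0,0,0,0,0],
  "translation": [
    [-0.002,0,0.03],
    [0,0,0.03],
    [0,0,0.025],
    [0,0,0.0165],
    [0,0,0]
  ],
  "turn": [0,0,0,0,0]
}}

```text
time_s: 2.18
eef_pos: [461.4, 228.5, 48.4]
tcp_rot: [0.0, -3.139, 0.002]
wrist_force: [-1.2, 0.2, 0.5]
grip_width: 85.1
finger_force: 0.0
```

>>> {"method": "play_rows", "body": {
  "gripper": [0.3,0.45,0.6,0.65,0.7],
  "translation": [
    [0,0,0],
    [0,0,0],
    [0,0,0],
    [0,0,0],
    [0,0,0]
  ],
  "turn": [0,0,0,0,0],
  "squeeze": 30
}}

```text
time_s: 2.6
eef_pos: [462.9, 228.9, 50.8]
tcp_rot: [0.001, 3.14, 0.001]
wrist_force: [-0.1, -0.1, -0.1]
grip_width: 26.3
finger_force: 0.0
```

>>> {"method": "play_rows", "body": {
  "gripper": [0.74,0.78,0.85,0.9,0.9],
  "translation": [
    [0,0,0],
    [0,0,0],
    [0,0,0],
    [0,0,0],
    [0,0,0]
  ],
  "turn": [0,0,0,0,0]
}}

```text
time_s: 3.02
eef_pos: [462.7, 229.2, 50.6]
tcp_rot: [0.0, 3.14, 0.002]
wrist_force: [-0.6, 0.8, 8.2]
grip_width: 20.7
finger_force: 29.1
```

>>> {"method": "play_rows", "body": {
  "gripper": [1,1,1,1,1],
  "translation": [
    [0,0,0],
    [0,0,0],
    [0,0,0],
    [0,0,0],
    [0,0,0]
  ],
  "turn": [0,0,0,0,0],
  "squeeze": 70
}}

```text
time_s: 3.43
eef_pos: [462.8, 229.2, 50.8]
tcp_rot: [0.0, 3.14, 0.002]
wrist_force: [-2.3, 1.2, 8.1]
grip_width: 19.9
finger_force: 68.1
```

>>> {"method": "play_rows", "body": {
  "gripper": [1,1,1,1,1],
  "translation": [
    [0,0,-0.003],
    [0,0,-0.006],
    [0,0,-0.01],
    [0,0,-0.01],
    [0,0,0]
  ],
  "turn": [0,0,0,0,0]
}}

```text
time_s: 3.85
eef_pos: [463.4, 229.1, 81.0]
tcp_rot: [0.001, 3.139, 0.002]
wrist_force: [0.7, 0.1, -5.5]
grip_width: 19.8
finger_force: 68.7
```

Run:
```python
from h import *
p,d=camera('scene');q,e=camera('top');a=p[150:290,220:380];b=q[140:280,130:290]
cv2.imwrite('pics/lift.png',np.hstack([cv2.resize(x,None,fx=2.4,fy=2.4) for x in(a,b)])[...,::-1])
s=status.get_state();print(s['eef_pos'],s['wrist_force'],s['grip_width'])
```

```text
[462.72460108 228.77877868  79.43228256] [-0.29657139  0.74596606 -5.5120418 ] 19.35192355206683
```

View pics/lift.png

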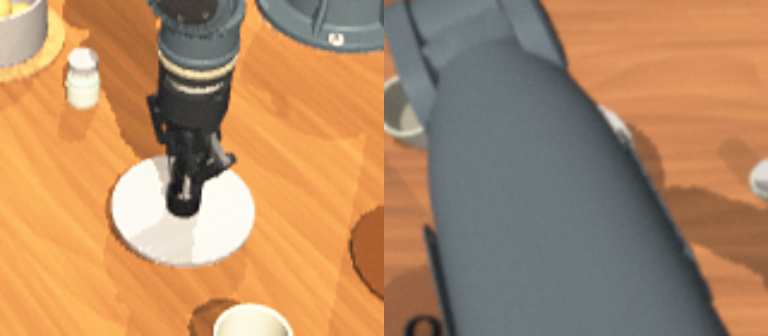

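The set hangs level below the gripper (scene crop, plate around (183,210)). The load of about 5.2 N is the weight of both lids. The top camera is blocked by the arm. I lift further and carry.

>>> {"method": "play_rows", "body": {
  "gripper": [1,1,1,1,1],
  "translation": [
    [0,0,-0.02],
    [0,0,-0.028],
    [0,0,-0.03],
    [0,0,-0.027],
    [0,0,-0.015]
  ],
  "turn": [0,0,0,0,0]
}}

```text
time_s: 4.37
eef_pos: [462.9, 228.9, 201.5]
tcp_rot: [0.001, 3.139, 0.002]
wrist_force: [1.0, 0.6, -5.5]
grip_width: 20.2
finger_force: 69.8
```

>>> {"method": "play_rows", "body": {
  "gripper": [1,1,1,1,1],
  "translation": [
    [-0.001,-0.01,0],
    [-0.001,-0.02,0],
    [-0.001,-0.028,0],
    [-0.001,-0.03,0],
    [-0.001,-0.03,0]
  ],
  "turn": [0,0,0,0,0]
}}

```text
time_s: 4.78
eef_pos: [466.2, 109.0, 197.3]
tcp_rot: [0.001, -3.139, 0.001]
wrist_force: [1.1, -0.0, -5.6]
grip_width: 19.7
finger_force: 69.6
```

>>> {"method": "play_rows", "body": {
  "gripper": [1,1,1,1,1],
  "translation": [
    [-0.001,-0.03,0],
    [-0.001,-0.03,0],
    [-0.001,-0.03,0],
    [-0.001,-0.03,0],
    [-0.001,-0.03,0]
  ],
  "turn": [0,0,0,0,0]
}}

```text
time_s: 5.2
eef_pos: [471.0, -41.2, 197.4]
tcp_rot: [-0.001, -3.139, 0.0]
wrist_force: [-0.5, 0.6, -6.3]
grip_width: 19.5
finger_force: 69.6
```

>>> {"method": "play_rows", "body": {
  "gripper": [1,1,1,1,1],
  "translation": [
    [-0.001,-0.03,0],
    [-0.001,-0.03,0],
    [-0.001,-0.03,0],
    [-0.001,-0.03,0],
    [0,-0.02,0]
  ],
  "turn": [0,0,0,0,0]
}}

```text
time_s: 5.62
eef_pos: [475.1, -182.1, 197.3]
tcp_rot: [-0.003, -3.14, 0.001]
wrist_force: [0.6, -0.1, -5.2]
grip_width: 19.3
finger_force: 69.6
```

>>> {"method": "play_rows", "body": {
  "gripper": [1,1,1,1,1],
  "translation": [
    [0,-0.01,0],
    [0,-0.004,0],
    [0,0,0],
    [0,0,0],
    [0,0,0]
  ],
  "turn": [0,0,0,0,0]
}}

```text
time_s: 6.03
eef_pos: [475.9, -192.3, 198.6]
tcp_rot: [0.001, -3.141, -0.001]
wrist_force: [-0.2, -0.1, -5.2]
grip_width: 19.3
finger_force: 69.6
```

Run:
```python
from meas import *
p,d=camera('scene');cv2.imwrite('pics/hov.png',cv2.resize(p[60:240,130:330],None,fx=3,fy=3)[...,::-1])
W=cloud('scene',d);hsv=cv2.cvtColor(p,cv2.COLOR_RGB2HSV)
near=np.hypot(W[...,0]-476,W[...,1]+193)<95
pl=near&(W[...,2]>150)&(W[...,2]<175)&(hsv[...,1]<70)&(hsv[...,2]>110)
Q=W[pl];A=np.c_[Q[:,:2]-[476,-193],np.ones(len(Q))];s=np.linalg.lstsq(A,Q[:,2],rcond=None)[0];print('plate z,tilt',s,len(Q))
print('cover ring',ring('scene',pl,s[2]))
s=status.get_state();print(s['eef_pos'],s['q'])
```

```text
plate z,tilt [-7.00360300e-03 -1.27384499e-02  1.65126769e+02] 1153
cover ring (array([ 477.4, -186. ]), np.float64(82.7), 89)
[ 476.04186435 -192.28770702  198.72961422] [-3.83980759e-01  2.31837465e-01 -1.06323645e-01  1.23300122e+00
  1.52011153e-04 -3.84906513e-01]
```

View pics/hov.png

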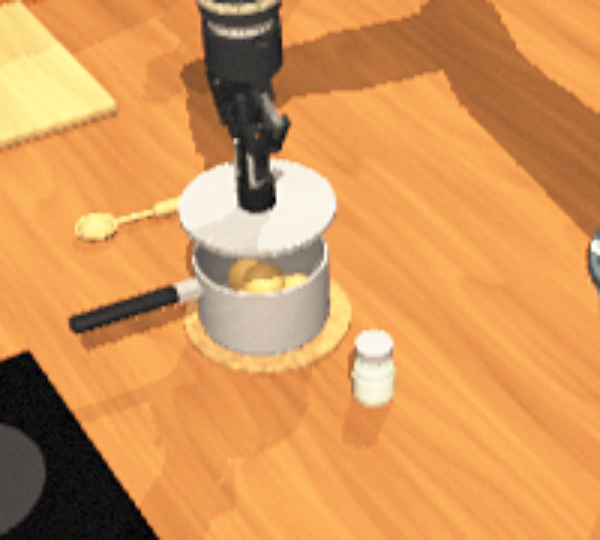

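Run:
```python
from meas import *
p,d=camera('scene');W=cloud('scene',d);hsv=cv2.cvtColor(p,cv2.COLOR_RGB2HSV)
near=np.hypot(W[...,0]-476,W[...,1]+193)<100
def fit(pl,z):
    c=biggest(pl);h=cv2.convexHull(c.astype(np.int32)).astype(np.float32)[:,0]
    e=cv2.fitEllipse(h);C=onplane('scene',e[0],z)
    P=np.array([onplane('scene',q,z)[:2] for q in h]);cc,r=circ(P);res=np.hypot(*(P-cc).T)-r
    print(pl.sum(),'ellipse centre',e[0],C.round(1),'axes',e[1],'hull circ',cc.round(1),r.round(1),'res',abs(res).max().round(1))
sat=(hsv[...,1]<70)&(hsv[...,2]>110)
for lo in(150,160,162.5): fit(near&sat&(W[...,2]>lo)&(W[...,2]<180),165)
# same method on the start picture
f=np.load('scene0.npz');p,d=f['p'],f['d'];W0=cloud('scene',d);hsv=cv2.cvtColor(p,cv2.COLOR_RGB2HSV)
n0=np.hypot(W0[...,0]-462,W0[...,1]-229)<100;sat=(hsv[...,1]<70)&(hsv[...,2]>110)
for lo in(2,12,14.5): fit(n0&sat&(W0[...,2]>lo)&(W0[...,2]<32),17)
n1=np.hypot(W0[...,0]-477,W0[...,1]+193)<85
for lo in (90,94): fit(n1&(W0[...,2]>lo)&(W0[...,2]<106),98)
```

```text
1152 ellipse centre (215.12637329101562, 128.72659301757812) [ 478.6 -184.1  165. ] axes (32.56388854980469, 52.666316986083984) hull circ [ 476.5 -187.2] 84.7 res 2.8
1107 ellipse centre (215.16700744628906, 128.37893676757812) [ 477.6 -185.7  165. ] axes (31.72425079345703, 52.71503448486328) hull circ [ 475.6 -188.7] 83.7 res 2.4
1042 ellipse centre (215.17404174804688, 128.23443603515625) [ 477.2 -186.3  165. ] axes (31.542102813720703, 52.308998107910156) hull circ [ 475.1 -189.6] 83.1 res 3.0
1908 ellipse centre (295.1863098144531, 243.88479614257812) [465.5 233.3  17. ] axes (46.572547912597656, 58.618324279785156) hull circ [463.1 229.8] 83.5 res 2.5
1874 ellipse centre (295.23193359375, 243.6758575439453) [464.9 232.7  17. ] axes (46.09592819213867, 58.541324615478516) hull circ [462.7 229.4] 83.2 res 1.7
1789 ellipse centre (295.2951354980469, 243.57183837890625) [464.6 232.5  17. ] axes (45.90360641479492, 58.37137985229492) hull circ [462.2 229.1] 82.8 res 2.4
278 ellipse centre (216.25045776367188, 144.90904235839844) [ 477.  -188.1   98. ] axes (30.015771865844727, 45.50685119628906) hull circ [ 475.3 -190.7] 76.9 res 3.7
199 ellipse centre (216.12289428710938, 144.50186157226562) [ 476.3 -190.2   98. ] axes (29.058561325073242, 45.43143081665039) hull circ [ 474.7 -192.8] 75.5 res 2.3
```

>>> {"method": "play_rows", "body": {
  "gripper": [1,1,1,1,1],
  "translation": [
    [0,0,0.01],
    [0,0,0.014],
    [0,0,0.014],
    [0,0,0.008],
    [0,0,0]
  ],
  "turn": [0,0,0,0,0]
}}

```text
time_s: 6.55
eef_pos: [474.9, -192.5, 150.7]
tcp_rot: [0.0, -3.138, -0.002]
wrist_force: [-1.8, 0.6, -5.7]
grip_width: 19.8
finger_force: 69.5
```

>>> {"method": "play_rows", "body": {
  "gripper": [1,1,1,1,1],
  "translation": [
    [0,0,0.002],
    [0,0,0.002],
    [0,0,0.002],
    [0,0,0.001],
    [0,0,0]
  ],
  "turn": [0,0,0,0,0]
}}

```text
time_s: 6.97
eef_pos: [476.2, -193.4, 145.9]
tcp_rot: [0.001, 3.141, -0.0]
wrist_force: [0.1, -0.4, -5.5]
grip_width: 19.7
finger_force: 69.5
```

>>> {"method": "play_rows", "body": {
  "gripper": [1,1,1,1,1],
  "translation": [
    [0,0,0.001],
    [0,0,0.001],
    [0,0,0.001],
    [0,0,0],
    [0,0,0]
  ],
  "turn": [0,0,0,0,0]
}}

```text
time_s: 7.38
eef_pos: [476.1, -193.4, 142.8]
tcp_rot: [-0.001, -3.141, 0.0]
wrist_force: [0.1, -0.1, -5.2]
grip_width: 19.9
finger_force: 69.5
```

>>> {"method": "play_rows", "body": {
  "gripper": [1,1,1,1,1],
  "translation": [
    [0,0,0.001],
    [0,0,0],
    [0,0,0],
    [0,0,0],
    [0,0,0]
  ],
  "turn": [0,0,0,0,0]
}}

```text
time_s: 7.8
eef_pos: [476.1, -193.4, 141.8]
tcp_rot: [0.001, 3.142, -0.0]
wrist_force: [0.2, -0.7, -5.1]
grip_width: 19.8
finger_force: 69.5
```

>>> {"method": "play_rows", "body": {
  "gripper": [1,1,1,1,1],
  "translation": [
    [0,0,0.001],
    [0,0,0.001],
    [0,0,0],
    [0,0,0],
    [0,0,0]
  ],
  "turn": [0,0,0,0,0]
}}

```text
time_s: 8.22
eef_pos: [476.1, -193.4, 139.8]
tcp_rot: [-0.001, -3.141, 0.0]
wrist_force: [-0.8, -0.4, -4.8]
grip_width: 19.7
finger_force: 69.5
```

>>> {"method": "play_rows", "body": {
  "gripper": [1,1,1,1,1],
  "translation": [
    [0,0,0.001],
    [0,0,0],
    [0,0,0],
    [0,0,0],
    [0,0,0]
  ],
  "turn": [0,0,0,0,0]
}}

```text
time_s: 8.63
eef_pos: [476.2, -193.5, 138.9]
tcp_rot: [0.001, 3.141, -0.0]
wrist_force: [0.7, -0.2, -4.8]
grip_width: 19.7
finger_force: 69.7
```

>>> {"method": "play_rows", "body": {
  "gripper": [1,1,1,1],
  "translation": [
    [0,0,0.0007],
    [0,0,0],
    [0,0,0],
    [0,0,0]
  ],
  "turn": [0,0,0,0]
}}

```text
time_s: 8.97
eef_pos: [476.2, -193.5, 138.9]
tcp_rot: [0.001, 3.141, -0.001]
wrist_force: [-3.2, 0.4, 6.8]
grip_width: 20.0
finger_force: 70.9
```

>>> {"method": "play_rows", "body": {
  "gripper": [1,1,1,1],
  "translation": [
    [0,0,0.0007],
    [0,0,0],
    [0,0,0],
    [0,0,0]
  ],
  "turn": [0,0,0,0]
}}

```text
time_s: 9.3
eef_pos: [476.3, -193.5, 138.8]
tcp_rot: [0.001, 3.14, -0.001]
wrist_force: [-4.7, 0.8, 13.0]
grip_width: 19.6
finger_force: 71.9
```

Contact came at the expected height (50.8 + 88 = 138.8), so the set is seated. Now I release gently.

>>> {"method": "play_rows", "body": {
  "gripper": [1,1,1],
  "translation": [
    [0,0,-0.0005],
    [0,0,0],
    [0,0,0]
  ],
  "turn": [0,0,0],
  "squeeze": 20
}}

```text
time_s: 9.55
eef_pos: [476.2, -193.5, 138.8]
tcp_rot: [0.001, 3.141, -0.001]
wrist_force: [-4.1, 1.0, 9.1]
grip_width: 19.8
finger_force: 71.0
```

>>> {"method": "play_rows", "body": {
  "gripper": [0.7,0.6,0.4,0.2,0],
  "translation": [
    [0,0,0],
    [0,0,0],
    [0,0,0],
    [0,0,0],
    [0,0,0]
  ],
  "turn": [0,0,0,0,0]
}}

```text
time_s: 9.97
eef_pos: [476.1, -193.4, 137.8]
tcp_rot: [-0.001, -3.141, 0.0]
wrist_force: [0.2, 0.5, 0.0]
grip_width: 69.0
finger_force: 0.0
```

>>> {"method": "play_rows", "body": {
  "gripper": [0,0,0,0,0],
  "translation": [
    [0,0,0],
    [0,0,0],
    [0,0,0],
    [0,0,0],
    [0,0,0]
  ],
  "turn": [0,0,0,0,0]
}}

```text
time_s: 10.38
eef_pos: [476.1, -193.4, 137.9]
tcp_rot: [-0.001, -3.141, 0.0]
wrist_force: [0.2, -0.7, 0.2]
grip_width: 85.7
finger_force: 0.0
```

Run:
```python
from meas import *
p,d=camera('scene');cv2.imwrite('pics/seat.png',cv2.resize(p[80:220,140:300],None,fx=4,fy=4)[...,::-1])
W=cloud('scene',d);hsv=cv2.cvtColor(p,cv2.COLOR_RGB2HSV)
pl=(np.hypot(W[...,0]-476,W[...,1]+193)<90)&(W[...,2]>102)&(W[...,2]<112)&(hsv[...,1]<70)&(hsv[...,2]>110)
Q=W[pl];A=np.c_[Q[:,:2]-[476,-193],np.ones(len(Q))];print(np.linalg.lstsq(A,Q[:,2],rcond=None)[0],len(Q))
h=cv2.convexHull(biggest(pl).astype(np.int32))[:,0];print(circ(np.array([onplane('scene',q,105)[:2] for q in h])))
k=(np.hypot(W[...,0]-476,W[...,1]+193)<28)&(W[...,2]>132)&(W[...,2]<168)&(hsv[...,2]<110);print('col/knob',W[k].mean(0),W[k].max(0),k.sum())
print(status.get_state()['eef_pos'])
```

```text
[-1.64911580e-03 -1.26943586e-03  1.05735578e+02] 1005
(array([ 475.77463014, -191.01329334]), np.float64(82.64929284015713))
col/knob [ 480.42314496 -187.39066617  150.07830086] [ 494.88850468 -171.5502004   166.19570232] 69
[ 476.1069233  -193.38808199  137.93798241]
```

View pics/seat.png

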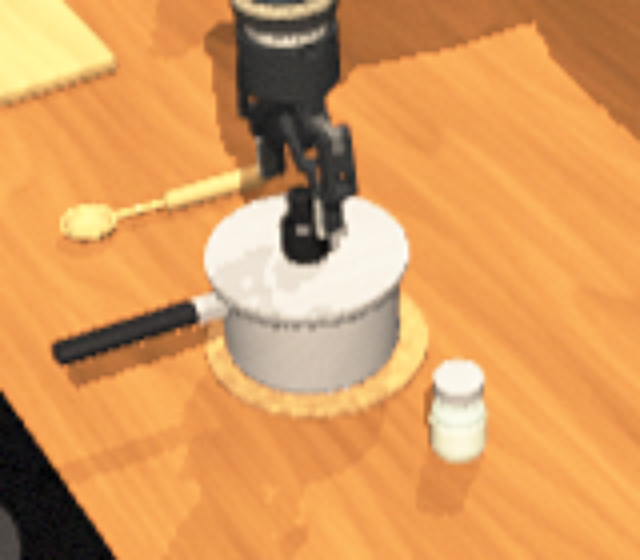

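The lid set lies level on the pan (plate centre at (306,258) in the crop, plate z 105.7, expected 105) and the knob is free. Now I go down around the collar.

>>> {"method": "play_rows", "body": {
  "gripper": [0,0,0,0,0],
  "translation": [
    [0,0,0.01],
    [0,0,0.01],
    [0,0,0.008],
    [0,0,0],
    [0,0,0]
  ],
  "turn": [0,0,0,0,0]
}}

```text
time_s: 10.85
eef_pos: [475.5, -193.2, 109.0]
tcp_rot: [-0.001, -3.14, -0.001]
wrist_force: [-0.1, 0.5, -0.6]
grip_width: 85.3
finger_force: 0.0
```

>>> {"method": "play_rows", "body": {
  "gripper": [0.3,0.4,0.45,0.48,0.5],
  "translation": [
    [0,0,0],
    [0,0,0],
    [0,0,0],
    [0,0,0],
    [0,0,0]
  ],
  "turn": [0,0,0,0,0]
}}

```text
time_s: 11.27
eef_pos: [476.2, -193.4, 110.2]
tcp_rot: [0.001, 3.141, -0.0]
wrist_force: [-0.2, 0.3, -0.4]
grip_width: 41.9
finger_force: 0.0
```

>>> {"method": "play_rows", "body": {
  "gripper": [0.52,0.54,0.56,0.6,0.6],
  "translation": [
    [0,0,0],
    [0,0,0],
    [0,0,0],
    [0,0,0],
    [0,0,0]
  ],
  "turn": [0,0,0,0,0]
}}

```text
time_s: 11.68
eef_pos: [476.2, -193.0, 110.3]
tcp_rot: [0.0, 3.141, 0.001]
wrist_force: [-0.5, 4.6, 6.1]
grip_width: 38.9
finger_force: 20.2
```

>>> {"method": "play_rows", "body": {
  "gripper": [0.8,0.8,0.8,0.8,0.8],
  "translation": [
    [0,0.0005,0],
    [0,0,0],
    [0,0,0],
    [0,0,0],
    [0,0,0]
  ],
  "turn": [0,0,0,0,0],
  "squeeze": 50
}}

```text
time_s: 12.1
eef_pos: [476.3, -193.0, 110.4]
tcp_rot: [0.001, 3.141, -0.001]
wrist_force: [-1.0, 1.8, 6.8]
grip_width: 38.3
finger_force: 49.9
```

>>> {"method": "play_rows", "body": {
  "gripper": [0.8,0.8,0.8,0.8,0.8],
  "translation": [
    [0,0,-0.001],
    [0,0,-0.001],
    [0,0,-0.001],
    [0,0,0],
    [0,0,0]
  ],
  "turn": [0,0,0,0,0]
}}

```text
time_s: 12.52
eef_pos: [476.0, -192.9, 112.7]
tcp_rot: [-0.001, -3.141, 0.0]
wrist_force: [-0.9, -0.3, -3.4]
grip_width: 38.1
finger_force: 50.4
```

>>> {"method": "play_rows", "body": {
  "gripper": [0.8,0.8,0.8,0.8,0.8],
  "translation": [
    [0,0,-0.003],
    [0,0,-0.003],
    [0,0,0],
    [0,0,0],
    [0,0,0]
  ],
  "turn": [0,0,0,0,0]
}}

```text
time_s: 12.93
eef_pos: [476.1, -192.9, 119.0]
tcp_rot: [0.001, 3.142, -0.0]
wrist_force: [-0.8, -0.9, -3.6]
grip_width: 37.9
finger_force: 50.5
```

Run:
```python
from meas import *
p,d=camera('scene');W=cloud('scene',d);hsv=cv2.cvtColor(p,cv2.COLOR_RGB2HSV)
pl=(np.hypot(W[...,0]-476,W[...,1]+193)<90)&(W[...,2]>105)&(W[...,2]<123)&(hsv[...,1]<70)&(hsv[...,2]>110)
Q=W[pl];A=np.c_[Q[:,:2]-[476,-193],np.ones(len(Q))];print(np.linalg.lstsq(A,Q[:,2],rcond=None)[0],len(Q))
k=(np.hypot(W[...,0]-476,W[...,1]+193)<14)&(W[...,2]>158)&(W[...,2]<185);print(W[k].mean(0) if k.any() else 0,k.sum(),np.sort(W[k][:,2]).round())
cv2.imwrite('pics/l9.png',cv2.resize(p[90:210,160:280],None,fx=4,fy=4)[...,::-1])
s=status.get_state();print(s['wrist_force'],s['eef_pos'])
```

```text
[-1.66033350e-03 -9.29883192e-03  1.14069151e+02] 1056
[ 479.28963845 -193.41767057  162.02319773] 9 [159. 161. 162. 162. 162. 163. 163. 163. 164.]
[ 0.39773083  0.00659159 -3.009063  ] [ 476.07209302 -192.88905167  118.92145918]
```

View pics/l9.png

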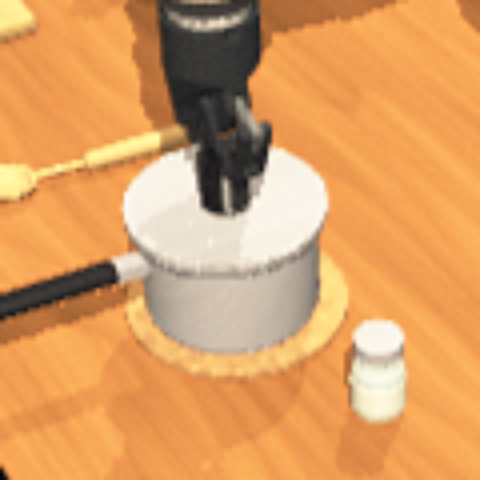

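The cover plate has risen to z 114 and is level, while the knob top stays at 162, so the strainer lid is still seated. The load matches the cover alone. I continue the lift.

>>> {"method": "play_rows", "body": {
  "gripper": [0.8,0.8,0.8,0.8,0.8],
  "translation": [
    [0,0,-0.004],
    [0,0,-0.005],
    [0,0,-0.005],
    [0,0,-0.005],
    [0,0,-0.004]
  ],
  "turn": [0,0,0,0,0]
}}

```text
time_s: 13.4
eef_pos: [476.4, -193.0, 142.8]
tcp_rot: [0.001, 3.141, -0.001]
wrist_force: [-0.2, -0.3, -2.8]
grip_width: 37.9
finger_force: 50.5
```

>>> {"method": "play_rows", "body": {
  "gripper": [0.8,0.8,0.8,0.8,0.8],
  "translation": [
    [0,0,-0.005],
    [0,0,-0.006],
    [0,0,-0.006],
    [0,0,-0.006],
    [0,0,-0.005]
  ],
  "turn": [0,0,0,0,0]
}}

```text
time_s: 13.82
eef_pos: [476.2, -192.9, 170.7]
tcp_rot: [0.001, 3.141, -0.0]
wrist_force: [-0.2, -0.1, -2.1]
grip_width: 37.6
finger_force: 50.5
```

>>> {"method": "play_rows", "body": {
  "gripper": [0.8,0.8,0.8,0.8,0.8],
  "translation": [
    [0,0,-0.008],
    [0,0,-0.012],
    [0,0,-0.012],
    [0,0,-0.008],
    [0,0,-0.004]
  ],
  "turn": [0,0,0,0,0]
}}

```text
time_s: 14.23
eef_pos: [476.6, -193.1, 215.3]
tcp_rot: [0.001, 3.14, -0.001]
wrist_force: [-0.8, -1.0, -2.7]
grip_width: 37.8
finger_force: 50.6
```

>>> {"method": "play_rows", "body": {
  "gripper": [0.8,0.8,0.8,0.8,0.8],
  "translation": [
    [0,0,0],
    [0,0,0],
    [0,0,0],
    [0,0,0],
    [0,0,0]
  ],
  "turn": [0,0,0,0,0]
}}

```text
time_s: 14.65
eef_pos: [475.9, -192.8, 213.4]
tcp_rot: [-0.001, -3.141, -0.0]
wrist_force: [1.1, 0.8, -3.3]
grip_width: 37.7
finger_force: 50.6
```

Run:
```python
from meas import *
p,d=camera('scene');W=cloud('scene',d);hsv=cv2.cvtColor(p,cv2.COLOR_RGB2HSV)
pl=(np.hypot(W[...,0]-476,W[...,1]+193)<90)&(W[...,2]>190)&(W[...,2]<222)&(hsv[...,1]<70)&(hsv[...,2]>110)
Q=W[pl];A=np.c_[Q[:,:2]-[476,-193],np.ones(len(Q))];print('cover',np.linalg.lstsq(A,Q[:,2],rcond=None)[0],len(Q))
pl=(np.hypot(W[...,0]-476,W[...,1]+193)<85)&(W[...,2]>96)&(W[...,2]<110);Q=W[pl];A=np.c_[Q[:,:2]-[476,-193],np.ones(len(Q))];print('strainer',np.linalg.lstsq(A,Q[:,2],rcond=None)[0],len(Q))
cv2.imwrite('pics/end.png',cv2.resize(p[50:210,140:300],None,fx=3.5,fy=3.5)[...,::-1])
```

```text
cover [-6.69836514e-03 -1.08566025e-02  2.08373080e+02] 1116
strainer [ 1.20578810e-03 -7.19497112e-04  1.02618731e+02] 998
```

View pics/end.png

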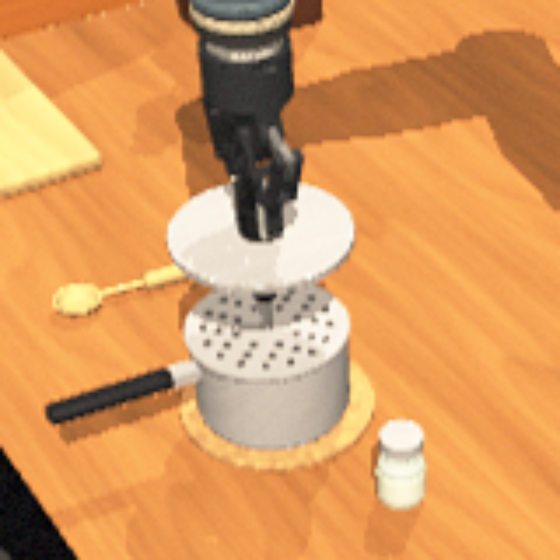

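The strainer lid, with its drain holes around (268,330), is seated level at z 102.6, expected 102. The cover at (262,235) is held level about 103 mm above its nested height.

```bash
python3 -c "
from rig import arm
print(arm.sign_off())"
```

```text
the job is handed in; nothing more can be done
None
```

The strainer lid is seated level in the pan, the cover is held level about 10 cm above it, and the job is handed in at about 15 s on the robot's clock; hand-in returned no verdict.

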